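# Wake the home cinema, device by device

### The job

Switch the cinema on for a streamed film: with a fingertip, lightly press in the key on top of the square media streamer, then the one on the round sound hub, and last the one on the finned amplifier; press each until it is fully in, where it stays. Leave the flat disc drive switched off. Pick nothing up, and do not shift the devices or the other things on the table.

Things in the scene. Friction and masses are not known exactly. Their poses are not given: they have to be found in the camera images.
- streamer: media streamer: plain SQUARE grey box, 110 x 110 mm, 35 mm high, loose on the table (about 0.5 kg); origin at the centre of its underside, z up; its one key is in the middle of its top
- streamer_key_top (a point): the streamer's key: round flat-topped metal push key, 30 mm across, in a black collar 40 mm across and 3 mm high; released, its top stands 18 mm above the box and 53 mm above the table. Pressing about 10 mm down from there, or until about 6 N, is right. This point is the centre of the key's top face and goes down with it
- streamer_key (a joint): how far the streamer's key is pressed in: 0 released, 0.007 m fully in; it starts at 0 to 0.001; on from 0.005. All the keys: 7 mm in against about 3 N, and the key stays where pushed; then key and collar together give a further 8 mm on a spring (4 N, rising to 14 N) and come back up when released, the key still in
- hub: sound hub: ROUND grey puck, 104 mm across, 45 mm high, loose (about 0.5 kg); origin at the centre of its underside, z up; its one key is in the middle of its top
- hub_key_top (a point): the hub's key, the same kind as on the streamer: 30 mm across, 18 mm proud of the puck, top 63 mm above the table when released, 7 mm in against about 3 N, stays where pushed, then the same sprung cushion. The point is the centre of its top face
- hub_key (a joint): how far the hub's key is pressed in: 0 released, 0.007 m fully in; it starts at 0 to 0.001; on from 0.005
- amp: power amplifier: oblong grey box, 120 mm (its x) x 170 mm (its y), 55 mm high, with three long upright cooling FINS, 12 mm high, along the +x edge of its top; loose (about 0.95 kg); origin at the centre of its underside, z up. On its top stand a volume dial (grey, 42 mm across, 16 mm high, fixed, at x -25, y -45 mm: not the key) and its metal key (at x -20, y +45 mm)
- amp_key_top (a point): the amplifier's key, the same kind: 30 mm across, 18 mm proud of the case, top 73 mm above the table when released, 7 mm in against about 3 N, stays where pushed, then the same sprung cushion. The point is the centre of its top face
- amp_key (a joint): how far the amplifier's key is pressed in: 0 released, 0.007 m fully in; it starts at 0 to 0.001; on from 0.005
- drive: disc drive, to be left off: thin flat grey box, 140 mm (x) x 150 mm (y), only 24 mm high, with a thin dark 92 mm circle on its top; loose (about 0.6 kg); origin at the centre of its underside, z up. Its key, the same kind, stands at x -30, y +50 mm, top 42 mm above the table
- drive_key (a joint): how far the disc drive's key is pressed in: 0 released, as it starts; leave it so
- remote: black remote control lying flat, 160 x 44 x 18 mm, loose; origin at the centre of its underside
- candle: amber glass jar candle with a wooden lid, 62 mm across, 77 mm high, loose; origin at the centre of its underside
- mug: white mug, 76 mm across, 90 mm high, handle to its +y, loose; origin at the centre of its underside
- gamepad: white game controller, 95 x 140 mm, 45 mm high, loose; origin at the centre of its underside
- cases: stack of four disc cases, 135 x 190 mm, 58 mm high, loose as one piece; origin at the centre of its underside
- eyecase: brown spectacle case, 160 x 60 x 42 mm, loose; origin at the centre of its underside
Not all that is in view belongs to the job. Leave any red or turquoise look-alike of the hub alone.

How it is judged:
By the outcome, as a careful person would: the job done as asked, in the order asked, and still so for the second after the job is handed in, with the robot touching nothing.
It also fails if it takes over 48 s, if anything falls off the work surface, if the arm or the gripper's body presses on something with over 40 N, if the wrist force passes 120 N, or if a joint passes its speed limit or range.

### The arm

A 6-joint arm with a two-finger parallel gripper is mounted at the origin on the work surface. World frame = base frame: x ahead of the robot, y to its left, z up, the work surface at z = 0. Lengths are in m, angles in rad, forces in N, time in s.
With the tool pointing down it reaches from about 0.35 to 0.85 m from the base axis. Payload 8.1 kg.
Tool frame: the origin (TCP) lies on the mounting face of the last link; the fingertips stand 186 mm ahead of it and the grasp point (between the pads) lies 167 mm ahead of it; z points along the fingers, y is the line along which they close (so a half turn about z gives the same grasp; the last joint's range is limited). The gripper opens to 93 mm and grips with 3 to 60 N. Pads are 15 mm wide; open, the fingers measure 128 mm over their backs; the gripper's body (75 mm by 188 mm) begins 65 mm behind the grasp point.
Start: joints at [-1.196, 0.13, 1.488, -0, 1.523, -0.085], TCP at [0.266, -0.538, 0.405] pointing down, gripper open.
Joint ranges: [-2.96, 2.96], [-0.89, 2.26], [0.02, 2.5], [-1.34, 4.48], [0, 2.73], [-2.66, 2.66]. Speed limits (rad/s): [2.39, 2.39, 2.79, 3.14, 3.14, 3.14].

### API

Orientations are given as a rotation vector (axis times angle).
In Python, from plant import * gives the robot as it stands. The module is installed in compiled form; this text tells all that it offers.
- The arm moves only by the tool arm_command, never from a script. Its argument "increments" is a list of rows, each a list of 6 numbers: the shift along the tool's x, y, z in units of 0.2 m (1.0 is 0.2 m), then the turn, a rotation vector about the tool's x, y, z in units of pi rad (1.0 is pi rad). A call has exactly 5 rows; each row is the pose to reach, as a shift and turn from the pose commanded when the call began, along the tool's axes at that moment, turning the shorter way round; what a row does not reach only later rows make up. A row lasts 1/8 s, in which the tool goes at most 62.5 mm and 10.7 degrees, less where a joint would pass 70% of its speed; a pose out of reach is approached as far as the arm can. A call with a number of a shift or a turn outside -1 to 1 is refused whole. A call with a gripper value outside its range is refused whole. "fingers" is the closure, from -1 (fully open) to 1 (shut), set as the call begins (left out, the last holds). The fingers move at their own pace and stop on an object; "force" is the grip in N (left out, the last holds). Time passes only in rows, so rows that repeat a pose let the fingers close, or fill a call up. It gives the time, the measured TCP pose, the force, the opening and the grip force at its end, in the units of the state.
- read_state(): the state, without advancing time (a new reading comes with each control period).
- read_camera(name): name is "side" or "top"; returns a dict with "image" (384x512x3 uint8, red, green, blue), "fx", "fy", "cx", "cy" (pixels), "k1" (the pictures are not rectified: a ray, as slopes to the right and down, at radius r is drawn at 1 + k1 r^2 times it, then the intrinsics apply), "T" (4x4, takes a point from camera to world coordinates). Camera axes: x right, y down, z forward; pixel columns grow to the right and rows downward; lengths in m; the calibration is good to about 2 mm. A picture is of the moment at which its call begins. There is no depth.
- close_job(): hands the job in; it is judged then, once.
The state is a dict: "t": time; "q": joint angles; "dq": joint speeds; "joint_torque": joint torques, N m; "tool_pos": TCP position; "orientation": TCP orientation; "force": force on the tool from outside, world axes, zero at the start; "wrist_torque": the same for the moment, N m; "opening": finger opening in m; "gripper_force": force on a finger pad.
Only numpy, scipy, OpenCV 4.12 (cv2) and the standard library are available. Lean on these libraries where they do the work, as an engineer would, in place of code of your own. Each camera call takes 0.05 s, during which the arm holds its last target. There are 200 camera calls.

## Working session

There is one attempt and no reset: what is moved stays moved. The work goes in short steps, Python scripts to look and compute and a tool call to move; the robot and the scene stay as the last step left them, time stands still between calls to the robot, and variables do not carry over. Pictures are saved under pics/ and viewed, at most 10 in all, crops included, and the job is handed in when it is done.

Besides the shell and the picture viewer there is one more tool, called after "Request:" in YAML: its name, and indented under it one key for each argument. arm_command: Moves the arm, as the interface text tells. Shifts and turns lie within -1 to 1; 1 stands for 0.2 m of shift or pi rad of turn. Its arguments: {"type":"object","properties":{"increments":{"type":"array","items":{"type":"array","items":{"type":"number","minimum":-1,"maximum":1}}},"fingers":{"type":"number"},"force":{"type":"number"}},"required":["increments"]}

```bash
mkdir -p pics; cat > h.py <<'E'
from plant import *
import numpy as np, cv2
from scipy.spatial.transform import Rotation as R
def ray(c,u,v):
    d=np.array([(u-c["cx"])/c["fx"],(v-c["cy"])/c["fy"]]);s=d.copy()
    for _ in range(20): s=d/(1+c["k1"]*(s@s))
    w=c["T"][:3,:3]@np.r_[s,1]; return c["T"][:3,3],w
def px2w(c,u,v,z):
    o,w=ray(c,u,v); return o+w*(z-o[2])/w[2]
def w2px(c,p):
    q=np.linalg.inv(c["T"])@np.r_[p,1]; s=q[:2]/q[2]; s=s*(1+c["k1"]*(s@s))
    return s*[c["fx"],c["fy"]]+[c["cx"],c["cy"]]
def save(c,n,crop=None,k=1):
    im=c["image"][:,:,::-1]
    if crop: x0,y0,x1,y1=crop; im=im[y0:y1,x0:x1]
    cv2.imwrite("pics/"+n,cv2.resize(im,None,fx=k,fy=k,interpolation=cv2.INTER_CUBIC))
E
python3 - <<'E'
from h import *
for n in("top","side"):
    c=read_camera(n); save(c,n+"0.png",None,1.5); print(n,c["T"].round(3),c["fx"],c["k1"])
s=read_state();print(s["t"],s["tool_pos"],R.from_rotvec(s["orientation"]).as_matrix().round(3),s["opening"])
E
```

```text
top [[-0.014 -0.997  0.077  0.422]
 [-1.     0.013 -0.016 -0.025]
 [ 0.015 -0.077 -0.997  1.467]
 [ 0.     0.     0.     1.   ]] 422.6701936449274 -0.037968434071572944
side [[-0.979 -0.131  0.154  0.288]
 [-0.202  0.646 -0.736  1.102]
 [-0.004 -0.752 -0.66   1.091]
 [ 0.     0.     0.     1.   ]] 382.34631497527135 -0.08861256529513237
0.1 [ 0.26619749 -0.53748552  0.40378628] [[ 0.896  0.444 -0.001]
 [ 0.444 -0.896  0.002]
 [ 0.    -0.002 -1.   ]] 0.09299660706140624
```

View pics/top0.png

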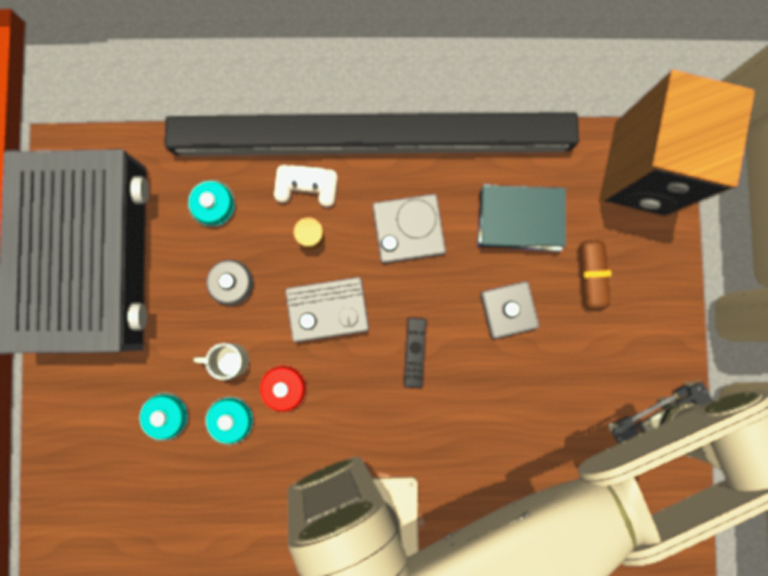

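View pics/side0.png

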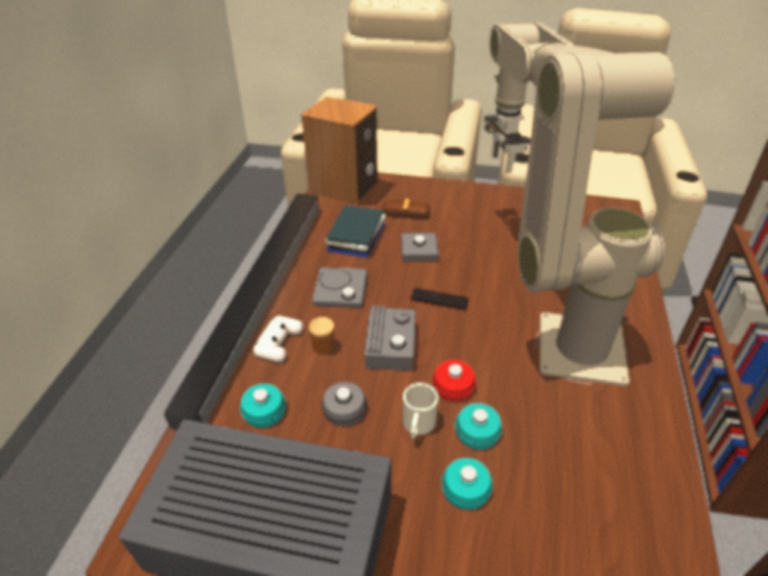

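Top picture (1.5x pixels): the streamer's key is at (512,310), the grey hub's at (227,281) and the amp's at (307,321). Possible mix-ups are the amp dial (348,317), drive key (389,243), red puck (280,389) and turquoise pucks (210,200), (157,418) and (225,422). The side view agrees: streamer key (420,241), hub (343,395), amp (398,341).

Next I refine the key centres in both views and check one crop.

```bash
cat > loc.py <<'E'
from h import *
K={"streamer":((512,310),(420,241),.053),"hub":((227,281),(343,395),.063),"amp":((307,321),(398,341),.073)}
if __name__=="__main__":
    C=[read_camera(n) for n in("top","side")]
    for n,(a,b,z) in K.items():
        P=[]
        for c,p in zip(C,(a,b)):
            u,v=int(p[0]/1.5),int(p[1]/1.5);r=8
            g=c["image"][v-r:v+r+1,u-r:u+r+1].astype(float).min(2)
            w=np.clip(g-(g.max()*.5+np.median(g)*.5),0,20)
            m=(w>0).astype(np.uint8);_,lab=cv2.connectedComponents(m)
            l=lab[np.unravel_index(g.argmax(),g.shape)];w=w*(lab==l)
            yy,xx=np.mgrid[-r:r+1,-r:r+1]
            P.append((u+(w*xx).sum()/w.sum(),v+(w*yy).sum()/w.sum()))
        print(n,np.round(P,1).tolist(),"top",px2w(C[0],*P[0],z).round(4),"side",px2w(C[1],*P[1],z).round(4))
    save(C[0],"crop.png",(140,150,370,240),3.4)
E
python3 loc.py
```

```text
streamer [[341.1, 205.6], [279.2, 158.4]] top [ 0.4829 -0.329   0.053 ] side [ 0.4856 -0.3288  0.053 ]
hub [[150.1, 186.8], [228.3, 261.4]] top [0.5541 0.3092 0.063 ] side [0.5574 0.3108 0.063 ]
amp [[204.4, 213.5], [265.0, 225.7]] top [0.4624 0.1277 0.073 ] side [0.4651 0.1286 0.073 ]
```

View pics/crop.png

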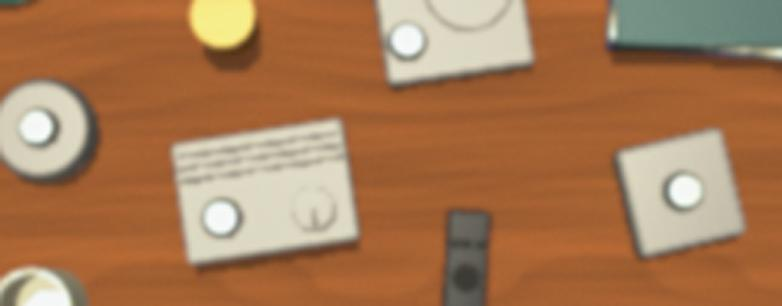

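The crop confirms the choice: grey hub key (37,127), amp key with the dial to its right (221,217), square streamer key (684,190). The drive key at (407,40) is to be left alone. Now I close the fingers and set out.

Request:
arm_command:
  increments:
    - [0.25,-0.1,0,0,0,0]
    - [0.5,-0.2,0,0,0,0]
    - [0.75,-0.3,0,0,0,0]
    - [1,-0.4,0,0,0,0]
    - [1,-0.45,0,0,0,0]
  fingers: 1
  force: 20

```text
t: 0.82
tool_pos: [0.4075, -0.3658, 0.4046]
orientation: [-3.057, -0.722, -0.001]
force: [-0.6, 0.2, 0.2]
opening: 0.0474
gripper_force: 0.0
```

```bash
cat > to.py <<'E'
from h import *
import sys
T={"s":(.484,-.329,.053),"h":(.556,.310,.063),"a":(.464,.128,.073)}
def rep(k,up):
    s=read_state();M=R.from_rotvec(s["orientation"]).as_matrix();p=np.array(T[k]);p[2]+=up
    tip=s["tool_pos"]+M@[0,0,.186]
    print("t",round(s["t"],2),"tip",tip.round(4),"z",M[:,2].round(3),"shift units",(M.T@(p-tip)/.2).round(3),"F",s["force"].round(2),"open",round(s["opening"],4))
rep(sys.argv[1],float(sys.argv[2]))
E
python3 to.py s .03
```

```text
t 0.82 tip [ 0.4076 -0.3656  0.2186] z [ 0.     0.001 -1.   ] shift units [0.423 0.007 0.678] F [-0.58  0.16  0.19] open 0.0474
```

Request:
arm_command:
  increments:
    - [0.25,0,0.1,0,0,0]
    - [0.44,0,0.35,0,0,0]
    - [0.44,0,0.55,0,0,0]
    - [0.44,0,0.67,0,0,0]
    - [0.44,0,0.67,0,0,0]

```text
t: 1.45
tool_pos: [0.483, -0.329, 0.268]
orientation: [-3.055, -0.714, 0.006]
force: [-0.5, 0.5, -1.0]
opening: 0.0014
gripper_force: 0.0
```

Request:
arm_command:
  increments:
    - [0,0,0,0,0,0]
    - [0,0,0,0,0,0]
    - [0,0,0,0,0,0]
    - [0,0,0,0,0,0]
    - [0,0,0,0,0,0]

```text
t: 2.08
tool_pos: [0.4845, -0.3292, 0.2709]
orientation: [3.059, 0.716, 0.0]
force: [-0.6, 0.2, 0.9]
opening: 0.0006
gripper_force: 0.0
```

```bash
python3 to.py s .01; python3 -c "
from h import *
c=read_camera('side'); save(c,'s1.png',(220,90,340,190),5)"
```

```text
t 2.08 tip [ 0.4845 -0.3293  0.0849] z [ 0. -0. -1.] shift units [-0.002 -0.002  0.11 ] F [-0.6   0.2   0.94] open 0.0006
```

View pics/s1.png

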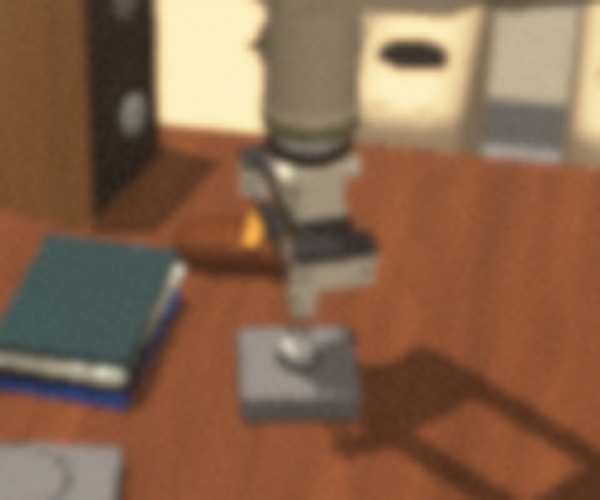

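The closed fingertips (300,310) stand right above the streamer's key (297,348), 32 mm up. I press slowly to about 9.5 mm in, then check the force.

Request:
arm_command:
  increments:
    - [0,0,0.08,0,0,0]
    - [0,0,0.14,0,0,0]
    - [0,0,0.16,0,0,0]
    - [0,0,0.17,0,0,0]
    - [0,0,0.18,0,0,0]

```text
t: 2.75
tool_pos: [0.4845, -0.3293, 0.2349]
orientation: [3.059, 0.716, 0.0]
force: [-1.7, 0.5, 2.9]
opening: 0.0006
gripper_force: 1.3
```

Request:
arm_command:
  increments:
    - [0,0,0.01,0,0,0]
    - [0,0,0.02,0,0,0]
    - [0,0,0.025,0,0,0]
    - [0,0,0.03,0,0,0]
    - [0,0,0.03,0,0,0]

```text
t: 3.38
tool_pos: [0.4846, -0.3293, 0.2294]
orientation: [3.059, 0.716, 0.0]
force: [-3.6, 3.2, 7.9]
opening: 0.0005
gripper_force: 3.7
```

```bash
python3 to.py s -.01
```

```text
t 3.38 tip [ 0.4846 -0.3294  0.0434] z [ 0. -0. -1.] shift units [-0.002 -0.003  0.002] F [-3.59  3.2   7.9 ] open 0.0005
```

Force is 7.9 N, into the cushion. Lift straight up and look.

Request:
arm_command:
  increments:
    - [0,0,-0.05,0,0,0]
    - [0,0,-0.2,0,0,0]
    - [0,0,-0.5,0,0,0]
    - [0,0,-0.7,0,0,0]
    - [0,0,-0.7,0,0,0]

```text
t: 4.0
tool_pos: [0.4855, -0.3301, 0.3743]
orientation: [3.052, 0.714, 0.009]
force: [0.1, 0.5, -0.1]
opening: 0.0002
gripper_force: 0.0
```

```bash
python3 to.py h .127; python3 -c "
from h import *
c=read_camera('side'); save(c,'s2.png',(220,90,340,190),5)"
```

```text
t 4.0 tip [ 0.4868 -0.3312  0.1883] z [ 0.007 -0.006 -1.   ] shift units [ 1.733 -2.719 -0.025] F [ 0.09  0.52 -0.13] open 0.0002
```

View pics/s2.png

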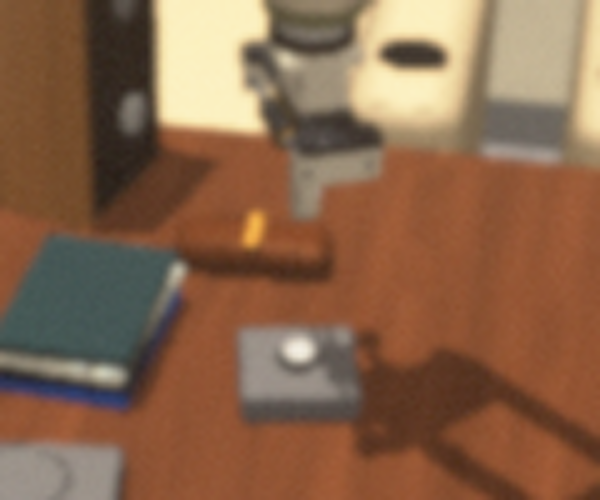

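The streamer hasn't moved, and its key (298,349) sits lower. Now travel to the hub.

Request:
arm_command:
  increments:
    - [0.1,-0.16,0,0,0,0]
    - [0.22,-0.35,0,0,0,0]
    - [0.35,-0.55,0,0,0,0]
    - [0.48,-0.75,0,0,0,0]
    - [0.6,-0.94,0,0,0,0]

```text
t: 4.68
tool_pos: [0.508, -0.1058, 0.3668]
orientation: [-3.058, -0.716, 0.004]
force: [0.4, -0.3, 0.6]
opening: 0.0003
gripper_force: 0.0
```

Request:
arm_command:
  increments:
    - [0.12,-0.19,0,0,0,0]
    - [0.25,-0.39,0,0,0,0]
    - [0.38,-0.59,0,0,0,0]
    - [0.5,-0.78,0,0,0,0]
    - [0.6,-0.94,0,0,0,0]

```text
t: 5.3
tool_pos: [0.5321, 0.1159, 0.3667]
orientation: [-3.058, -0.717, 0.004]
force: [1.5, -0.8, 0.2]
opening: 0.0006
gripper_force: 0.0
```

Request:
arm_command:
  increments:
    - [0.12,-0.19,0,0,0,0]
    - [0.25,-0.39,0,0,0,0]
    - [0.38,-0.59,0,0,0,0]
    - [0.48,-0.75,0,0,0,0]
    - [0.53,-0.83,0,0,0,0]

```text
t: 5.92
tool_pos: [0.5534, 0.3116, 0.3666]
orientation: [3.058, 0.718, -0.005]
force: [0.6, 0.5, -0.5]
opening: 0.0003
gripper_force: 0.0
```

Request:
arm_command:
  increments:
    - [0,0,0,0,0,0]
    - [0,0,0,0,0,0]
    - [0,0,0,0,0,0]
    - [0,0,0,0,0,0]
    - [0,0,0,0,0,0]

```text
t: 6.55
tool_pos: [0.5541, 0.3096, 0.369]
orientation: [-3.059, -0.715, -0.0]
force: [-0.0, 0.3, 0.0]
opening: 0.0005
gripper_force: 0.0
```

```bash
python3 to.py h .03; python3 loc.py
```

```text
t 6.55 tip [0.5541 0.3096 0.183 ] z [ 0.  0. -1.] shift units [0.009 0.002 0.45 ] F [-0.02  0.27  0.05] open 0.0005
streamer [[340.7, 205.7], [279.3, 159.4]] top [ 0.4826 -0.3275  0.053 ] side [ 0.4839 -0.3211  0.053 ]
hub [[150.7, 187.3], [228.2, 261.4]] top [0.5523 0.3073 0.063 ] side [0.5576 0.3108 0.063 ]
amp [[204.4, 213.5], [264.9, 225.7]] top [0.4624 0.1278 0.073 ] side [0.4651 0.1286 0.073 ]
```

The streamer's key shows 1 px lower in the side view, which matches about 7 mm in. Now the hub.

Request:
arm_command:
  increments:
    - [0.01,0,0.15,0,0,0]
    - [0.01,0,0.3,0,0,0]
    - [0.01,0,0.43,0,0,0]
    - [0.01,0,0.48,0,0,0]
    - [0.01,0,0.48,0,0,0]

```text
t: 7.28
tool_pos: [0.5556, 0.3108, 0.2723]
orientation: [3.059, 0.716, -0.002]
force: [0.1, 0.2, 0.9]
opening: 0.0002
gripper_force: 0.0
```

```bash
python3 to.py h 0; python3 -c "
from h import *
c=read_camera('side'); save(c,'h1.png',(170,180,300,290),5)"
```

```text
t 7.28 tip [0.5554 0.3107 0.0863] z [-0.001 -0.    -1.   ] shift units [0.001 0.005 0.117] F [0.07 0.19 0.89] open 0.0002
```

View pics/h1.png

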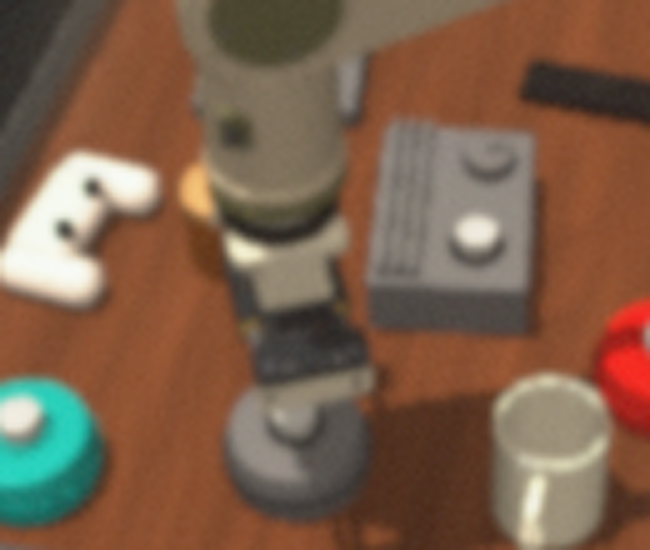

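The fingertip hovers over the grey hub's key (295,420), clear of the mug. Press, stopping near 9.5 mm.

Request:
arm_command:
  increments:
    - [0,0,0.05,0,0,0]
    - [0,0,0.1,0,0,0]
    - [0,0,0.12,0,0,0]
    - [0,0,0.13,0,0,0]
    - [0,0,0.14,0,0,0]

```text
t: 7.95
tool_pos: [0.5558, 0.3109, 0.2449]
orientation: [3.059, 0.716, 0.0]
force: [-2.8, -1.3, 3.1]
opening: 0.0004
gripper_force: 1.3
```

Request:
arm_command:
  increments:
    - [0,0,0.01,0,0,0]
    - [0,0,0.02,0,0,0]
    - [0,0,0.025,0,0,0]
    - [0,0,0.028,0,0,0]
    - [0,0,0.028,0,0,0]

```text
t: 8.57
tool_pos: [0.5558, 0.311, 0.2398]
orientation: [-3.059, -0.716, -0.0]
force: [-2.9, -2.3, 7.2]
opening: 0.0001
gripper_force: 3.5
```

```bash
python3 to.py h -.01
```

```text
t 8.57 tip [0.5559 0.311  0.0538] z [ 0.  0. -1.] shift units [-0.002  0.005  0.004] F [-2.88 -2.33  7.15] open 0.0001
```

The hub's key is fully in, at about 7 N. Lift and go to the amp.

Request:
arm_command:
  increments:
    - [0,0,-0.05,0,0,0]
    - [0,0,-0.2,0,0,0]
    - [0,0,-0.4,0,0,0]
    - [0,0,-0.6,0,0,0]
    - [0,0,-0.6,0,0,0]

```text
t: 9.2
tool_pos: [0.557, 0.3115, 0.3646]
orientation: [-3.057, -0.715, -0.014]
force: [0.4, 0.3, -0.2]
opening: 0.0003
gripper_force: 0.0
```

```bash
python3 to.py a .1; python3 -c "
from h import *
c=read_camera('side'); save(c,'h2.png',(170,180,300,290),5)"
```

```text
t 9.2 tip [0.5585 0.3122 0.1786] z [ 0.008  0.004 -1.   ] shift units [-0.832  0.616  0.021] F [ 0.36  0.33 -0.16] open 0.0003
```

View pics/h2.png

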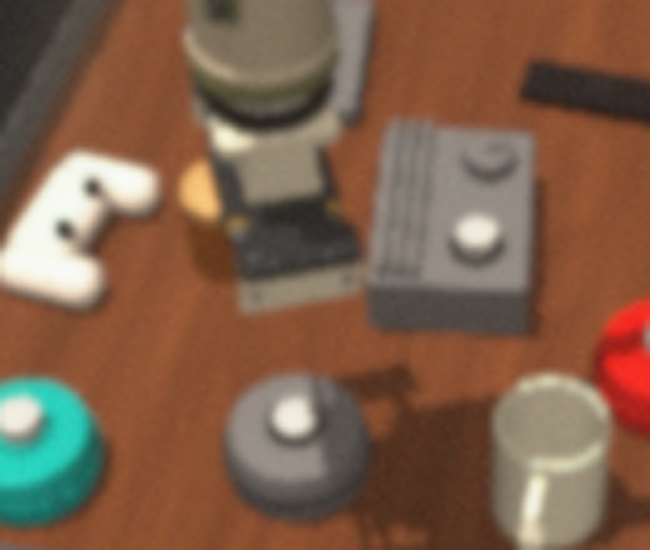

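The hub stays put with its key (294,416) down. The amp key is at (477,237).

Request:
arm_command:
  increments:
    - [-0.17,0.13,0,0,0,0]
    - [-0.37,0.28,0,0,0,0]
    - [-0.57,0.43,0,0,0,0]
    - [-0.75,0.56,0,0,0,0]
    - [-0.82,0.615,0,0,0,0]

```text
t: 9.88
tool_pos: [0.4622, 0.1263, 0.3576]
orientation: [-3.059, -0.714, 0.004]
force: [0.6, 0.1, -0.3]
opening: 0.0001
gripper_force: 0.0
```

Request:
arm_command:
  increments:
    - [0,0,0.1,0,0,0]
    - [0,0,0.25,0,0,0]
    - [0,0,0.36,0,0,0]
    - [0,0,0.36,0,0,0]
    - [0,0,0.36,0,0,0]

```text
t: 10.5
tool_pos: [0.4637, 0.1282, 0.2876]
orientation: [-3.059, -0.716, -0.0]
force: [0.0, 0.9, 1.1]
opening: 0.0003
gripper_force: 0.0
```

```bash
python3 to.py a 0; python3 -c "
from h import *
c=read_camera('side'); save(c,'a1.png',(200,150,330,260),5)"
```

```text
t 10.5 tip [0.4637 0.1282 0.1016] z [ 0.  0. -1.] shift units [0.001 0.002 0.143] F [0.03 0.89 1.13] open 0.0003
```

View pics/a1.png

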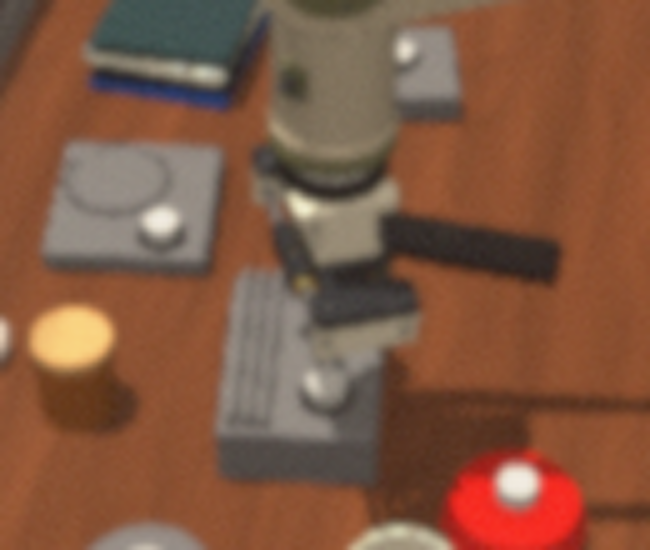

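The tip is above the amp key (325,385), 28.6 mm up and clear of the fins. Press.

Request:
arm_command:
  increments:
    - [0,0,0.06,0,0,0]
    - [0,0,0.12,0,0,0]
    - [0,0,0.14,0,0,0]
    - [0,0,0.15,0,0,0]
    - [0,0,0.16,0,0,0]

```text
t: 11.18
tool_pos: [0.4634, 0.1279, 0.2552]
orientation: [-3.059, -0.716, 0.0]
force: [-0.8, -1.2, 3.2]
opening: 0.0
gripper_force: 1.3
```

Request:
arm_command:
  increments:
    - [0,0,0.01,0,0,0]
    - [0,0,0.02,0,0,0]
    - [0,0,0.027,0,0,0]
    - [0,0,0.032,0,0,0]
    - [0,0,0.032,0,0,0]

```text
t: 11.8
tool_pos: [0.4635, 0.1279, 0.2492]
orientation: [3.059, 0.716, 0.0]
force: [-4.2, -1.3, 6.8]
opening: 0.0007
gripper_force: 3.8
```

```bash
python3 to.py a -.01
```

```text
t 11.8 tip [0.4636 0.1279 0.0632] z [ 0.  0. -1.] shift units [0.002 0.001 0.001] F [-4.2  -1.32  6.82] open 0.0007
```

Request:
arm_command:
  increments:
    - [0,0,-0.05,0,0,0]
    - [0,0,-0.2,0,0,0]
    - [0,0,-0.45,0,0,0]
    - [0,0,-0.65,0,0,0]
    - [0,0,-0.65,0,0,0]

```text
t: 12.42
tool_pos: [0.4646, 0.1281, 0.3834]
orientation: [3.058, 0.716, 0.013]
force: [1.0, 0.0, -1.1]
opening: 0.0004
gripper_force: 0.0
```

Request:
arm_command:
  increments:
    - [0,0,0,0,0,0]
    - [0,0,0,0,0,0]
    - [0,0,0,0,0,0]
    - [0,0,0,0,0,0]
    - [0,0,0,0,0,0]

```text
t: 13.05
tool_pos: [0.4634, 0.1279, 0.3785]
orientation: [-3.059, -0.716, 0.001]
force: [-0.1, 0.5, 0.4]
opening: 0.0003
gripper_force: 0.0
```

```bash
python3 loc.py; python3 to.py a 0; python3 -c "
from h import *
c=read_camera('side'); save(c,'f.png',(160,130,330,290),3.7)"
```

```text
streamer [[340.7, 205.7], [280.3, 159.5]] top [ 0.4827 -0.3275  0.053 ] side [ 0.4791 -0.3217  0.053 ]
hub [[150.5, 186.3], [228.4, 262.6]] top [0.5558 0.3081 0.063 ] side [0.5559 0.3156 0.063 ]
amp [[206.2, 214.0], [264.7, 227.0]] top [0.4608 0.1216 0.073 ] side [0.4647 0.1352 0.073 ]
t 13.15 tip [0.4634 0.1279 0.1927] z [-0.  0. -1.] shift units [0.003 0.001 0.598] F [ 0.26 -0.49  0.41] open 0.0005
```

View pics/f.png

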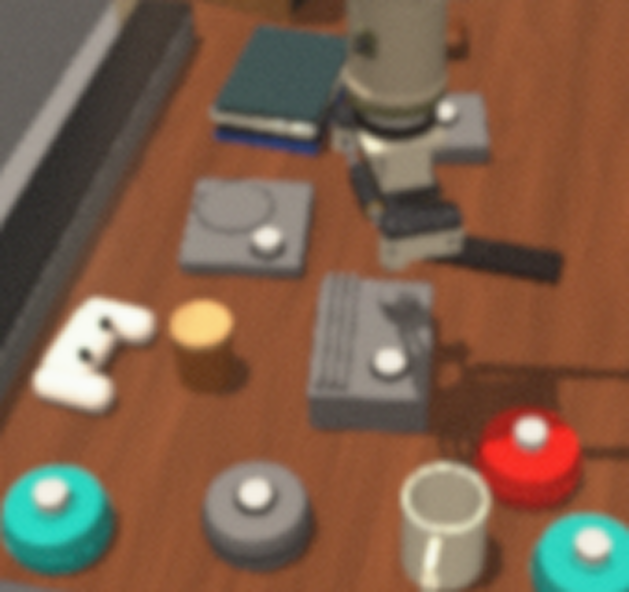

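The final picture shows the amp key (389,362), hub key (254,493) and streamer key (446,112) all lower by 1.1–1.3 px, which matches 7 mm in. The drive key (266,238) still stands proud, and nothing has been shifted. Handing in.

```bash
python3 -c "
from plant import *
print(close_job())"
```

```text
the job is handed in; nothing more can be done
None
```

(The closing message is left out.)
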